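# Clamp a maple blank in the drilling jig

### The job

Take the maple blank out of its cradle and slide it along the bed of the drilling jig, under the clamp bridge, until it is fully home against the end stop. Then turn the knurled thumbscrew on the bridge clockwise until it seats on the blank: stop and let go once its resistance has clearly risen, holding the blank firmly without crushing it. Leave the bottle, cup, jar, sanding block and brush where they stand.

Things in the scene. Friction and masses are not known exactly. Their poses are not given: they have to be found in the camera images.
- jig: Fixed drilling jig, plywood base 240 x 110 x 8 mm with an aluminium clamp bridge. Origin on the table under the thumbscrew's axis; x: the way the blank slides in (within 0.35 rad of the robot's x), z up. Bed rail 36 wide, top at z = 25, x = -160 to +60; end stop face at x = +60, 55 high. Bridge x = -25 to +25, 96 wide, underside z = 65, top z = 80.
- mouth (a point): Centre of the channel's mouth under the bridge, at jig x = -25, y = 0, z = 35 mm. Between the bridge's legs the channel is 51 wide (y = -25.5 to +25.5) and 40 high over the bed; flared guides 48 high lead in from jig x = -48, where they are 68 apart.
- home (a point): Where the blank's centre must end, at jig x = -20, y = 0, z = 35 mm, long side along jig x, its front end on the stop; its rear end then sticks out 75 before the bridge. A gripper at the blank's middle would hit bridge and thumbscrew: set the blank down on the bed with its front in the channel, then take it near its rear end and slide it in.
- knob_mid (a point): Centre (half-way up) of the knurled steel thumbscrew head on top of the bridge: upright cylinder, diameter 50 mm, 34 tall, from 88 to 122 above the table, on the jig's z axis. It turns in place and does not rise or sink.
- knob (a joint): Angle of the thumbscrew in rad, growing as it is tightened (clockwise seen from above); starts at 0 to 0.4. Friction about 0.2 N m either way. Once the foot presses on the blank, the torque felt rises by 0.006 N m per newton of foot force: by about 0.2 N m over free turning when well seated (33 N), 0.42 when overtightened (70 N). Let go, it springs back to about 33 N if tighter, else stays.
- plunger: The screw's foot, hidden in the bridge on its axis; sinks 6 mm per rad of tightening. Its sprung pad (diameter 28 mm) stands out below by an unknown length that differs each time: it touches a blank on the bed at a knob angle between 1.3 and 3.1 rad (so it starts 5 to 18 mm over it). Its force is about 15 N just after touch, then grows by about 85 N per rad. Origin: up in the bridge, not at the pad.
- cradle: Fixed plywood cradle, base 190 x 90 x 6 mm; the blank lies flat in it along cradle x. Origin on the table under its centre, z up. Walls 46 high stand close round the blank (outer faces at x = +-90, y = +-31.5), save for gaps in both long sides from x = -32 to +32 where fingers go in. The blank rests on a strip 34 wide, 20 high.
- board: The loose maple blank, a plain bar 160 x 45 x 20 mm (x, y, z), about 110 g. Origin at its centre (30 above the table while in the cradle). x is its long axis, z up; either end may go first.
- glue_mid (a point): Bystander: white round glue bottle, diameter 60, 170 tall; point at its centre, half-way up.
- guncup_mid (a point): Bystander: round aluminium spray-gun cup with a lid, diameter 88, 120 tall; point at its centre, half-way up.
- jar_mid (a point): Bystander: amber jar with a steel cap, diameter 68, 85 tall; point at its centre, half-way up.
- sander_mid (a point): Bystander: cork sanding block 110 x 60 x 35; point at its centre, half-way up.
- brush: Bystander: a flat paintbrush lying on the table to the right of the work, about 200 long along its x.
Things that resemble listed ones, but are neither listed nor needed, are in the scene too. What is shaped like the board but green or purple is not meant.

How it is judged (in metres and radians):
On the way:
1. the blank lies home in the jig, flat on the bed and against the end stop (x of board in the frame of jig between -0.024 and -0.016 m and y of board in the frame of jig between -0.004 and 0.004 m and z of board in the frame of jig between 0.031 and 0.039 m and angle between the x axis of board and the x axis of jig, either way round below 0.08 rad and angle between the z axis of board and the z axis of jig, either way round below 0.05 rad), for 0.2 s.
At the end, for the whole second after the job is handed in: The blank lies flat in the jig, within 4 mm of home (against the end stop, centred in the channel) and square to it within 0.08 rad, at rest, and the screw's foot presses on it with 18 to 70 N; the thumbscrew is released and still (all of step 1 and contact force between plunger and board between 18 and 70 N and linear speed of board below 0.01 m/s and velocity of joint knob between -0.1 and 0.1 rad/s); the robot touches nothing.
It fails at once if the screw is overtightened: its foot presses on the blank with more than 70 N (contact force between plunger and board above 70 N).
It fails at once if a bystander (bottle, cup, jar, sanding block or brush) is shifted or knocked by more than 30 mm (distance of any of glue_mid, guncup_mid, jar_mid, sander_mid, brush from where it was at the start of the episode above 0.03 m).
It also fails if it takes over 67 s, if anything falls off the work surface, if the arm or the gripper's body presses on something with over 40 N, if the wrist force passes 120 N, or if a joint passes its speed limit or range.

### The arm

A 6-joint arm with a two-finger parallel gripper is mounted at the origin on the work surface. World frame = base frame: x ahead of the robot, y to its left, z up, the work surface at z = 0. Lengths are in mm, angles in degrees, forces in N, time in s.
With the tool pointing down it reaches from about 300 to 850 mm from the base axis. Payload 4.2 kg.
Tool frame: the origin (TCP) lies midway between the tips of the shut fingers; the grasp point (between the pads) lies 19 mm behind it; z points along the fingers, y is the direction in which the jaws open and shut (so a half turn about z gives the same grasp; the last joint's range is limited). The gripper opens to 91 mm and grips with 3 to 60 N. Pads are 32 mm wide; open, the fingers measure 118 mm over their backs; the gripper's body (76 mm by 178 mm) begins 60 mm behind the grasp point.
Start: joints at [69.442, 18.312, 89.639, -0, 72.044, -1.146], TCP at [191.107, 542.329, 213.976] pointing down, gripper open.
Joint ranges: [-177.97, 177.97], [-48.28, 115.42], [12.27, 149.76], [-77.06, 257.06], [2.81, 150.46], [-146.56, 146.56]. Speed limits (degrees/s): [147.25, 147.25, 180, 180, 180, 180].

### API

Orientations are given as [roll, pitch, yaw] about the fixed x, y, z axes, in that order (R = Rz(yaw) Ry(pitch) Rx(roll)).
In Python, from workcell import env gives the robot as it stands.
- The arm moves only by the shell command python3 -m jog 'ROWS' [FORCE]. ROWS is JSON, a list of rows, each an object of numbers: "dx", "dy", "dz": the shift along the world's x, y, z in m; "wx", "wy", "wz": the turn, a rotation vector about the world's x, y, z in rad; "grip": the gripper's target within -1 to 1 (shut at 1, half-way at 0, fully open at -1). In form: [{"dx": .., "dy": .., "dz": .., "wx": .., "wy": .., "wz": .., "grip": ..}, ...]. A call has 1 to 10 rows; each row shifts and turns the commanded pose from where the row before left it; what a row does not reach is not made up. A row lasts 1/10 s, in which the tool goes at most 50 mm and 8.59 degrees, less where a joint would pass 70% of its speed; a pose out of reach is approached as far as the arm can. A call with a gripper value outside its range is refused whole. The fingers move at their own pace and stop on an object; FORCE is the grip in N (left out, the last holds). Time passes only in rows, so rows that do not move let the fingers close. It gives the time, the measured TCP pose, the force and the opening at its end, in the units of the state.
- env.state(): the state, without advancing time (a new reading comes with each control period).
- env.grab_frame(name): name is "scene" or "top"; returns the picture (384x512x3 uint8, red, green, blue); there is no depth.
- env.get_calibration(name): a dict with "fx", "fy", "cx", "cy" (pixels), "k1" (the pictures are not rectified: a ray, as slopes to the right and down, at radius r is drawn at 1 + k1 r^2 times it, then the intrinsics apply), "R" (3x3) and "t" (3): a world point X has camera coordinates R X + t. Camera axes: x right, y down, z forward; pixel columns grow to the right and rows downward; lengths in mm; the calibration is good to about 2 mm. A picture is of the moment at which its call begins. get_calibration takes no time and is no camera call.
- env.job_done(): hands the job in, once; it reports no verdict.
The state is a dict: "time_s": time; "qpos": joint angles; "qvel": joint speeds; "effort": joint torques, N m; "ee_pos": TCP position; "ee_rot": TCP orientation; "force": force on the tool from outside, world axes, zero at the start; "torque": the same for the moment, N m; "gripper_width": finger opening in mm.
Only numpy, scipy, OpenCV 4.12 (cv2) and the standard library are available. Lean on these libraries where they do the work, as an engineer would, in place of code of your own. Each camera call takes 0.05 s, during which the arm holds its last target. There are 200 camera calls.

## Working session

There is one attempt and no reset: what is moved stays moved. The work goes in short steps, Python scripts to look and compute and a shell command to move; the robot and the scene stay as the last step left them, time stands still between calls to the robot, and variables do not carry over. Pictures are saved under pics/ and viewed, about 8 in all and at most 12, crops included, and the job is handed in when it is done.

```bash
ls; mkdir -p pics
python3 - <<'E'
from workcell import env
import cv2
print(env.state())
for n in("scene","top"):
    cv2.imwrite(f"pics/{n}0.png",env.grab_frame(n)[:,:,::-1]); print(n,env.get_calibration(n))
E
```

```text
pics
{'time_s': 0.0, 'qpos': array([ 6.94434621e+01,  1.83526512e+01,  8.97048212e+01, -2.84831081e-04,
        7.20433602e+01, -1.14628909e+00]), 'qvel': array([-0.05351646, -0.01516077,  0.05103189,  0.04831229, -0.0440285 ,
        0.03968004]), 'effort': array([-9.65056970e-04, -4.12471211e+01, -2.31968486e+01,  7.28436001e-02,
        4.58265329e-02, -1.33359613e-04]), 'ee_pos': array([190.9222986 , 541.8595551 , 213.12088671]), 'ee_rot': array([-1.79899182e+02, -1.74642717e-03,  1.60589838e+02]), 'force': array([ 0.08153955, -0.22624855, -0.25702776]), 'torque': array([0.01716898, 0.01820225, 0.01195982]), 'gripper_width': 91.46323291087553}
scene {'fx': 447.9359348540433, 'fy': 447.9359348540433, 'cx': 259.8261494744668, 'cy': 191.1502146222286, 'k1': -0.054878989672298345, 'R': array([[ 0.8923383 ,  0.4510071 , -0.01802638],
       [ 0.30718152, -0.6360652 , -0.70785633],
       [-0.33071418,  0.62610994, -0.70612638]]), 't': array([-508.0075275 ,  -50.2043833 , 1743.95117118])}
top {'fx': 386.3295114477506, 'fy': 386.3295114477506, 'cx': 256.7681761056403, 'cy': 189.31563130728458, 'k1': 0.0343323691717967, 'R': array([[-0.00586057, -0.99994701,  0.00846409],
       [-0.98670034,  0.00440753, -0.16249007],
       [ 0.16244415, -0.00930381, -0.98667388]]), 't': array([  68.27042899,  523.73982542, 1477.46637195])}
```

View pics/top0.png

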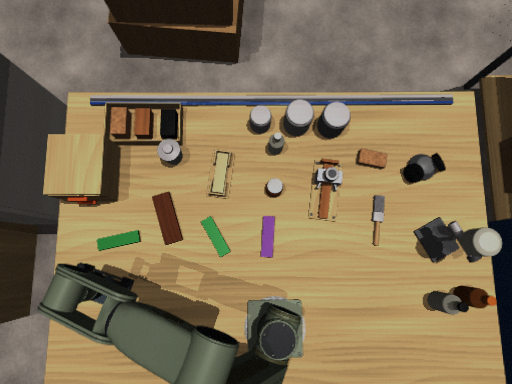

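View pics/scene0.png

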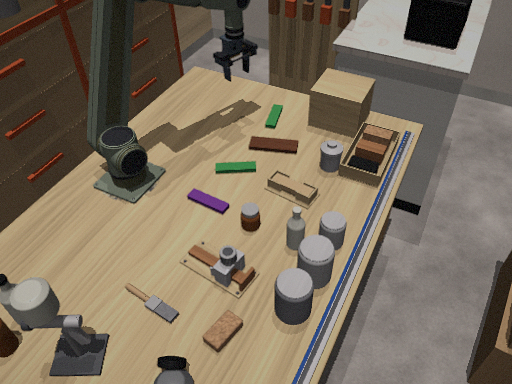

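```bash
cat > h.py <<'E'
import numpy as np, cv2
from workcell import env
def ray(n,u,v):
    c=env.get_calibration(n); K=np.array([[c['fx'],0,c['cx']],[0,c['fy'],c['cy']],[0,0,1.]])
    p=np.array([(u-c['cx'])/c['fx'],(v-c['cy'])/c['fy']]); q=p.copy()
    for _ in range(20): q=p/(1+c['k1']*(q@q))
    R=c['R']; return -R.T@c['t'], R.T@np.array([q[0],q[1],1])
def onz(n,u,v,z):
    o,d=ray(n,u,v); return (o+d*(z-o[2])/d[2])
def proj(n,X):
    c=env.get_calibration(n); x=c['R']@np.array(X,float)+c['t']; q=x[:2]/x[2]; q=q*(1+c['k1']*(q@q))
    return np.array([c['fx']*q[0]+c['cx'],c['fy']*q[1]+c['cy']])
def two(a,b):
    o1,d1=ray('top',*a);o2,d2=ray('scene',*b)
    s=np.linalg.lstsq(np.c_[d1,-d2],o2-o1,rcond=None)[0]; P,Q=o1+d1*s[0],o2+d2*s[1]
    return (P+Q)/2,np.linalg.norm(P-Q)
def crop(img,u0,v0,w,h,k): return cv2.resize(img[v0:v0+h,u0:u0+w],None,fx=k,fy=k,interpolation=cv2.INTER_CUBIC)
E
python3 - <<'E'
import cv2,numpy as np
from h import crop
t=cv2.imread('pics/top0.png');s=cv2.imread('pics/scene0.png')
a=np.hstack([crop(t,200,140,50,75,8),crop(t,300,150,50,75,8)])
cv2.imwrite('pics/c1.png',a)
cv2.imwrite('pics/c2.png',np.hstack([crop(s,175,230,90,70,5),crop(s,258,165,65,70,5)]))
E
```

```text
(no output)
```

View pics/c1.png

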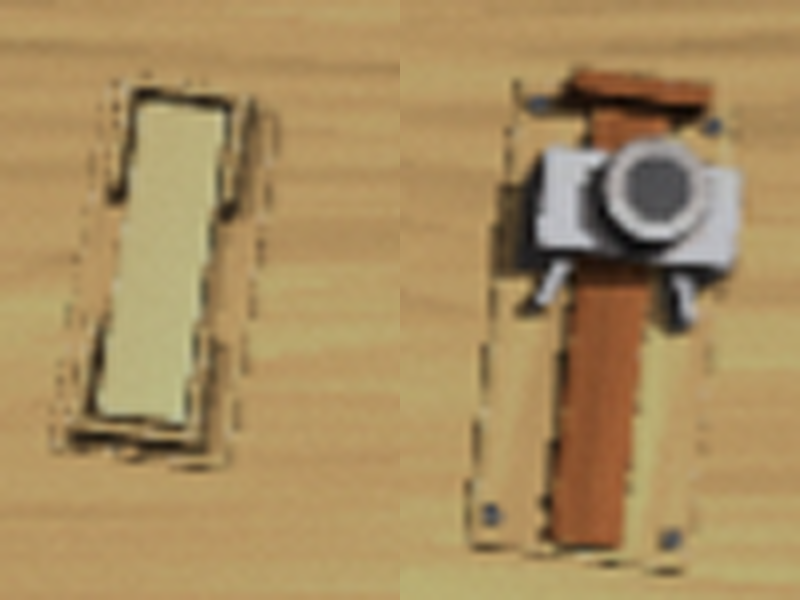

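View pics/c2.png

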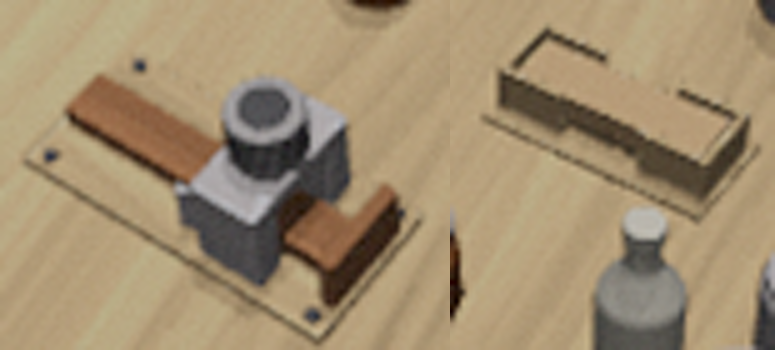

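Run:
```python
from h import *
t=cv2.imread('pics/top0.png')
def P(U,V,z,u0,v0): return onz('top',(U+.5)/8-.5+u0,(V+.5)/8-.5+v0,z)
b=[P(U,V,40,200,140)[:2] for U,V in((135,103),(228,110),(185,422),(97,412))]
print('blank clicks',np.round(b,1),np.mean(b,0),[np.linalg.norm(b[i]-b[i-1]) for i in range(4)])
for a,c in((3,0),(2,1)): d=b[c]-b[a]; print('yaw',np.degrees(np.arctan2(d[1],d[0])))
# mask of blank
hsv=cv2.cvtColor(t,cv2.COLOR_BGR2HSV); print(hsv[172,221],hsv[165,240],hsv[200,324])
def rect(m,z):
    cs,_=cv2.findContours(m,0,1); 
    for c in sorted(cs,key=cv2.contourArea)[-2:]:
        if cv2.contourArea(c)<30: continue
        q=np.array([onz('top',u,v,z)[:2] for u,v in cv2.boxPoints(cv2.minAreaRect(c))]); print('rect',np.round(q,1).tolist(),q.mean(0))
roi=np.zeros(t.shape[:2],np.uint8); roi[145:200,205:237]=255
h0=hsv[172,221].astype(int)
m=cv2.inRange(hsv,np.array([h0[0]-4,h0[1]-25,h0[2]-20]),np.array([h0[0]+4,h0[1]+25,255]))&roi; rect(m,40)
roi[:]=0; roi[184:222,310:345]=255
r0=hsv[200,324].astype(int); m=cv2.inRange(hsv,np.array([r0[0]-4,r0[1]-40,60]),np.array([r0[0]+4,255,255]))&roi; rect(m,25)
Q=lambda U,V,z:P(U-400,V,z,300,150)
print('rail rear',Q(553,542,25),Q(620,545,25),'rail @bridge',Q(582,265,25),Q(646,275,25))
print('knob top',Q(660,190,122))
print('bridge',*[Q(U,V,80)[:2] for U,V in((545,148),(740,168),(730,268),(540,247))])
print('stop',Q(577,70,55),Q(712,85,55))
print('base rear',Q(470,545,8),Q(685,572,8))
S=lambda U,V:((U+.5)/5-.5+175,(V+.5)/5-.5+230)
T=lambda U,V:((U-400+.5)/8-.5+300,(V+.5)/8-.5+150)
print('knob 2view',two(T(660,190),S(265,103)), 'rail rear scene',onz('scene',*S(100,75),25),onz('scene',*S(69,113),25))
```

```text
blank clicks [[674.6 225.9]
 [670.9 179.5]
 [513.2 199.6]
 [518.3 242.9]] [594.25685226 211.95854083] [np.float64(157.21918104918421), np.float64(46.59436704739505), np.float64(159.01903943083514), np.float64(43.54961828803423)]
yaw -6.194843762647014
yaw -7.286429957759348
[ 25  82 187] [ 18 118 181] [ 12 170 135]
rect [[519.9, 243.1], [674.0, 223.4], [667.7, 181.4], [513.8, 201.9]] [593.87665303 212.46305862]
rect [[415.8, -171.0], [550.8, -193.3], [545.3, -232.8], [410.4, -210.0]] [ 480.55524368 -201.78766502]
rail rear [ 414.24184799 -177.5955982    25.        ] [ 412.6254893  -210.47838593   25.        ] rail @bridge [ 552.63158345 -196.52781197   25.        ] [ 547.41721351 -228.26944728   25.        ]
knob top [ 570.60718019 -216.6192301   122.        ]
bridge [ 600.28311896 -170.5116862 ] [ 589.9532449  -264.41855033] [ 540.8568571  -257.58867962] [ 551.54645656 -166.58906588]
stop [ 645.15825743 -191.81752578   55.        ] [ 637.23186457 -258.20074629   55.        ]
base rear [ 414.46415875 -139.16212551    8.        ] [ 400.59433411 -245.48632557    8.        ]
knob 2view (array([ 571.67977635, -215.79397605,  122.05368054]), np.float64(2.708779568426349)) rail rear scene [ 420.21375298 -180.88728544   25.        ] [ 419.00112689 -216.33875362   25.        ]
```

The top view shows the blank in its cradle at about px (221,173) and the jig with its knob at about (329,176). In the scene view the knob is at about (228,250). From these I get the blank at (594,212) with yaw about -7°, and the jig at (571,-216) with yaw about -7.4°. I'm moving above the cradle.

```bash
python3 -m jog '[{"dx":0.036,"dy":-0.03,"wz":0.022,"grip":-1},{"dx":0.036,"dy":-0.03,"wz":0.022,"grip":-1},{"dx":0.036,"dy":-0.03,"wz":0.022,"grip":-1},{"dx":0.036,"dy":-0.03,"wz":0.022,"grip":-1},{"dx":0.036,"dy":-0.03,"wz":0.022,"grip":-1},{"dx":0.036,"dy":-0.03,"wz":0.022,"grip":-1},{"dx":0.036,"dy":-0.03,"wz":0.022,"grip":-1},{"dx":0.036,"dy":-0.03,"wz":0.022,"grip":-1},{"dx":0.036,"dy":-0.03,"wz":0.022,"grip":-1},{"dx":0.036,"dy":-0.03,"wz":0.018,"grip":-1}]' 40; python3 -m jog '[{"dx":0.036,"dy":-0.03,"dz":-0.03},{"dz":-0.04},{"dz":-0.04},{"dx":0},{"dx":0}]'
```

```text
invalid input
invalid input
```

```bash
python3 -m jog '[{"dx":0.036,"dy":-0.03,"dz":0,"wx":0,"wy":0,"wz":0.022,"grip":-1}]' 40; python3 -m jog '[{"dx":0.036,"dy":-0.03,"dz":0,"wx":0,"wy":0,"wz":0.022,"grip":-1}]'
```

```text
time_s: 0.2
ee_pos: [224.7, 514.6, 213.2]
ee_rot: [180.0, -0.1, 162.2]
force: [0.1, -1.2, 0.8]
gripper_width: 91.2
time_s: 0.3
ee_pos: [263.1, 481.9, 213.3]
ee_rot: [-180.0, -0.0, 163.3]
force: [0.7, 0.0, -0.9]
gripper_width: 91.2
```

```bash
python3 -m jog '[{"dx":0.033,"dy":-0.027,"dz":0,"wx":0,"wy":0,"wz":0.017,"grip":-1},{"dx":0.033,"dy":-0.027,"dz":0,"wx":0,"wy":0,"wz":0.017,"grip":-1},{"dx":0.033,"dy":-0.027,"dz":0,"wx":0,"wy":0,"wz":0.017,"grip":-1},{"dx":0.033,"dy":-0.027,"dz":0,"wx":0,"wy":0,"wz":0.017,"grip":-1},{"dx":0.033,"dy":-0.027,"dz":0,"wx":0,"wy":0,"wz":0.017,"grip":-1},{"dx":0.033,"dy":-0.027,"dz":0,"wx":0,"wy":0,"wz":0.017,"grip":-1},{"dx":0.033,"dy":-0.027,"dz":-0.02,"wx":0,"wy":0,"wz":0.017,"grip":-1},{"dx":0.033,"dy":-0.027,"dz":-0.03,"wx":0,"wy":0,"wz":0.017,"grip":-1},{"dx":0.033,"dy":-0.027,"dz":-0.03,"wx":0,"wy":0,"wz":0.017,"grip":-1},{"dx":0.034,"dy":-0.027,"dz":-0.03,"wx":0,"wy":0,"wz":0.017,"grip":-1}]'; python3 -m jog '[{"dx":0,"dy":0,"dz":-0.02,"wx":0,"wy":0,"wz":0,"grip":-1},{"dx":0,"dy":0,"dz":0,"wx":0,"wy":0,"wz":0,"grip":-1},{"dx":0,"dy":0,"dz":0,"wx":0,"wy":0,"wz":0,"grip":-1}]'
python3 - <<'E'
from h import *
a=env.grab_frame('top')[:,:,::-1];b=env.grab_frame('scene')[:,:,::-1]
cv2.imwrite('pics/c3.png',np.hstack([crop(a,180,120,80,100,5),crop(b,250,130,80,100,5)]))
E
```

```text
time_s: 1.3
ee_pos: [590.4, 214.6, 106.6]
ee_rot: [-180.0, -0.0, 172.9]
force: [1.0, 0.2, 0.5]
gripper_width: 91.3
time_s: 1.6
ee_pos: [589.3, 216.1, 87.9]
ee_rot: [-180.0, -0.1, 172.9]
force: [0.2, -0.6, -0.1]
gripper_width: 91.3
```

View pics/c3.png

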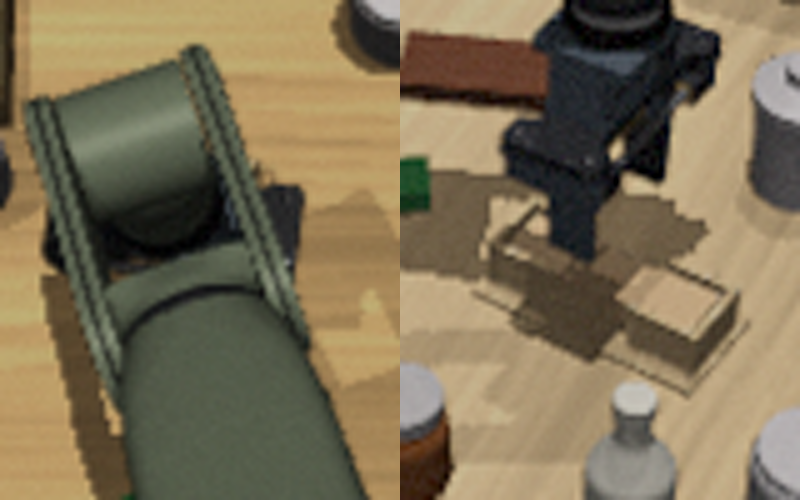

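The close look shows the gripper over the middle of the cradle, with the near finger tip at about scene px (285,180). I'll correct by 4 mm, go down and grip.

```bash
python3 -m jog '[{"dx":0.0045,"dy":-0.004,"dz":-0.02,"wx":0,"wy":0,"wz":0,"grip":-1},{"dx":0,"dy":0,"dz":-0.02,"wx":0,"wy":0,"wz":0,"grip":-1},{"dx":0,"dy":0,"dz":-0.015,"wx":0,"wy":0,"wz":0,"grip":-1},{"dx":0,"dy":0,"dz":-0.01,"wx":0,"wy":0,"wz":0,"grip":-1},{"dx":0,"dy":0,"dz":-0.01,"wx":0,"wy":0,"wz":0,"grip":-1},{"dx":0,"dy":0,"dz":0,"wx":0,"wy":0,"wz":0,"grip":-1}]'; python3 -m jog '[{"dx":0,"dy":0,"dz":0,"wx":0,"wy":0,"wz":0,"grip":1},{"dx":0,"dy":0,"dz":0,"wx":0,"wy":0,"wz":0,"grip":1},{"dx":0,"dy":0,"dz":0,"wx":0,"wy":0,"wz":0,"grip":1},{"dx":0,"dy":0,"dz":0,"wx":0,"wy":0,"wz":0,"grip":1},{"dx":0,"dy":0,"dz":0,"wx":0,"wy":0,"wz":0,"grip":1},{"dx":0,"dy":0,"dz":0,"wx":0,"wy":0,"wz":0,"grip":1}]' 30
```

```text
time_s: 2.3
ee_pos: [593.5, 212.2, 12.5]
ee_rot: [-180.0, -0.1, 172.9]
force: [-0.7, 1.1, 0.1]
gripper_width: 91.5
time_s: 2.9
ee_pos: [594.1, 211.9, 13.1]
ee_rot: [-180.0, 0.0, 172.9]
force: [0.1, -1.4, 1.1]
gripper_width: 46.1
```

```bash
python3 -m jog '[{"dx":0,"dy":0,"dz":0.02,"wx":0,"wy":0,"wz":0,"grip":1},{"dx":0,"dy":0,"dz":0.04,"wx":0,"wy":0,"wz":0,"grip":1},{"dx":0,"dy":0,"dz":0.045,"wx":0,"wy":0,"wz":0,"grip":1},{"dx":0,"dy":0,"dz":0.045,"wx":0,"wy":0,"wz":0,"grip":1},{"dx":0,"dy":0,"dz":0.04,"wx":0,"wy":0,"wz":0,"grip":1}]'; python3 -m jog '[{"dx":-0.02,"dy":-0.03,"dz":0,"wx":0,"wy":0,"wz":0,"grip":1},{"dx":-0.02,"dy":-0.04,"dz":0,"wx":0,"wy":0,"wz":0,"grip":1},{"dx":-0.02,"dy":-0.04,"dz":0,"wx":0,"wy":0,"wz":0,"grip":1},{"dx":-0.02,"dy":-0.042,"dz":0,"wx":0,"wy":0,"wz":0,"grip":1},{"dx":-0.02,"dy":-0.042,"dz":0,"wx":0,"wy":0,"wz":0,"grip":1},{"dx":-0.02,"dy":-0.042,"dz":0,"wx":0,"wy":0,"wz":0,"grip":1},{"dx":-0.015,"dy":-0.044,"dz":0,"wx":0,"wy":0,"wz":0,"grip":1},{"dx":-0.015,"dy":-0.044,"dz":0,"wx":0,"wy":0,"wz":0,"grip":1},{"dx":-0.01,"dy":-0.044,"dz":0,"wx":0,"wy":0,"wz":0,"grip":1},{"dx":0,"dy":-0.042,"dz":0,"wx":0,"wy":0,"wz":0,"grip":1}]';  python3 -m jog '[{"dx":0,"dy":0,"dz":0,"wx":0,"wy":0,"wz":0,"grip":1},{"dx":0,"dy":0,"dz":0,"wx":0,"wy":0,"wz":0,"grip":1}]'
```

```text
time_s: 3.4
ee_pos: [594.1, 211.9, 205.2]
ee_rot: [180.0, 0.0, 172.8]
force: [1.0, 0.7, -2.1]
gripper_width: 45.0
time_s: 4.4
ee_pos: [432.2, -199.4, 203.1]
ee_rot: [180.0, -0.0, 172.8]
force: [1.5, 0.6, -1.2]
gripper_width: 44.8
time_s: 4.6
ee_pos: [433.6, -198.5, 202.7]
ee_rot: [179.9, -0.0, 172.7]
force: [-0.1, 0.7, -1.0]
gripper_width: 45.0
```

```bash
python3 -m jog '[{"dx":0,"dy":0,"dz":-0.04,"wx":0,"wy":0,"wz":0,"grip":1},{"dx":0,"dy":0,"dz":-0.04,"wx":0,"wy":0,"wz":0,"grip":1},{"dx":0,"dy":0,"dz":-0.04,"wx":0,"wy":0,"wz":0,"grip":1},{"dx":0,"dy":0,"dz":-0.03,"wx":0,"wy":0,"wz":0,"grip":1},{"dx":0,"dy":0,"dz":-0.018,"wx":0,"wy":0,"wz":0,"grip":1},{"dx":0,"dy":0,"dz":0,"wx":0,"wy":0,"wz":0,"grip":1},{"dx":0,"dy":0,"dz":0,"wx":0,"wy":0,"wz":0,"grip":1}]'
python3 - <<'E'
from h import *
b=env.grab_frame('scene')[:,:,::-1]; a=env.grab_frame('top')[:,:,::-1]
cv2.imwrite('pics/top4.png',a); cv2.imwrite('pics/scene4.png',b)
cv2.imwrite('pics/c4.png',np.hstack([crop(b,165,190,100,110,4),crop(a,295,135,70,110,4)]))
E
```

```text
time_s: 5.3
ee_pos: [434.5, -197.2, 35.4]
ee_rot: [180.0, -0.0, 172.9]
force: [0.3, -1.0, -0.6]
gripper_width: 44.9
```

View pics/c4.png

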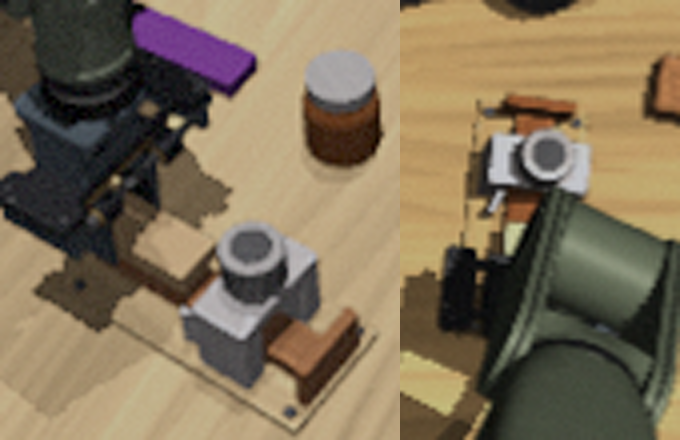

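The scene view shows the blank level over the rail, with its front end at about px (214,254), before the guides and lined up with the channel. I'll lower it to just above the bed and slide forward.

```bash
python3 -m jog '[{"dx":0,"dy":-0.001,"dz":-0.007,"wx":0,"wy":0,"wz":-0.005,"grip":1},{"dx":0,"dy":0,"dz":-0.0065,"wx":0,"wy":0,"wz":0,"grip":1},{"dx":0,"dy":0,"dz":0,"wx":0,"wy":0,"wz":0,"grip":1}]'; python3 -m jog '[{"dx":0.01,"dy":-0.0013,"dz":0,"wx":0,"wy":0,"wz":0,"grip":1},{"dx":0.01,"dy":-0.0013,"dz":0,"wx":0,"wy":0,"wz":0,"grip":1},{"dx":0.01,"dy":-0.0013,"dz":0,"wx":0,"wy":0,"wz":0,"grip":1}]';python3 -m jog '[{"dx":0.01,"dy":-0.0013,"dz":0,"wx":0,"wy":0,"wz":0,"grip":1},{"dx":0.01,"dy":-0.0013,"dz":0,"wx":0,"wy":0,"wz":0,"grip":1},{"dx":0,"dy":0,"dz":0,"wx":0,"wy":0,"wz":0,"grip":1}]'
```

```text
time_s: 5.7
ee_pos: [433.5, -198.8, 20.9]
ee_rot: [180.0, -0.1, 172.6]
force: [-0.1, 0.1, -0.9]
gripper_width: 45.0
time_s: 6.0
ee_pos: [465.7, -203.4, 21.8]
ee_rot: [-180.0, 0.1, 172.6]
force: [-0.6, -0.5, -1.2]
gripper_width: 44.6
time_s: 6.3
ee_pos: [486.2, -206.0, 21.6]
ee_rot: [-180.0, 0.1, 172.6]
force: [-1.1, -0.2, -1.0]
gripper_width: 45.1
```

```bash
python3 -m jog '[{"dx":0.01,"dy":-0.0013,"dz":0,"wx":0,"wy":0,"wz":0,"grip":1},{"dx":0,"dy":0,"dz":-0.0015,"wx":0,"wy":0,"wz":0,"grip":1},{"dx":0,"dy":0,"dz":-0.0015,"wx":0,"wy":0,"wz":0,"grip":1},{"dx":0,"dy":0,"dz":0,"wx":0,"wy":0,"wz":0,"grip":1}]'; python3 -m jog '[{"dx":0,"dy":0,"dz":0,"wx":0,"wy":0,"wz":0,"grip":-1},{"dx":0,"dy":0,"dz":0,"wx":0,"wy":0,"wz":0,"grip":-1},{"dx":0,"dy":0,"dz":0,"wx":0,"wy":0,"wz":0,"grip":-1},{"dx":0,"dy":0,"dz":0,"wx":0,"wy":0,"wz":0,"grip":-1}]'
```

```text
time_s: 6.7
ee_pos: [493.9, -206.8, 18.5]
ee_rot: [180.0, -0.0, 172.6]
force: [-0.1, -0.2, -0.9]
gripper_width: 44.9
time_s: 7.1
ee_pos: [494.0, -206.8, 18.6]
ee_rot: [180.0, 0.0, 172.6]
force: [-0.0, 0.3, -0.6]
gripper_width: 74.3
```

```bash
python3 -m jog '[{"dx":0,"dy":0,"dz":0,"wx":0,"wy":0,"wz":0,"grip":-1},{"dx":0,"dy":0,"dz":0,"wx":0,"wy":0,"wz":0,"grip":-1},{"dx":-0.02,"dy":0.0026,"dz":0,"wx":0,"wy":0,"wz":0,"grip":-1},{"dx":-0.02,"dy":0.0026,"dz":0,"wx":0,"wy":0,"wz":0,"grip":-1},{"dx":-0.02,"dy":0.0026,"dz":0,"wx":0,"wy":0,"wz":0,"grip":-1},{"dx":0,"dy":0,"dz":0,"wx":0,"wy":0,"wz":0,"grip":-1},{"dx":0,"dy":0,"dz":0,"wx":0,"wy":0,"wz":0,"grip":-1}]'
python3 - <<'E'
from h import *
b=env.grab_frame('scene')[:,:,::-1]
cv2.imwrite('pics/scene5.png',b)
cv2.imwrite('pics/c5.png',crop(b,165,190,100,110,5))
E
```

```text
time_s: 7.8
ee_pos: [434.9, -199.4, 18.8]
ee_rot: [-180.0, 0.1, 172.5]
force: [0.6, 0.6, 0.9]
gripper_width: 90.9
```

View pics/c5.png

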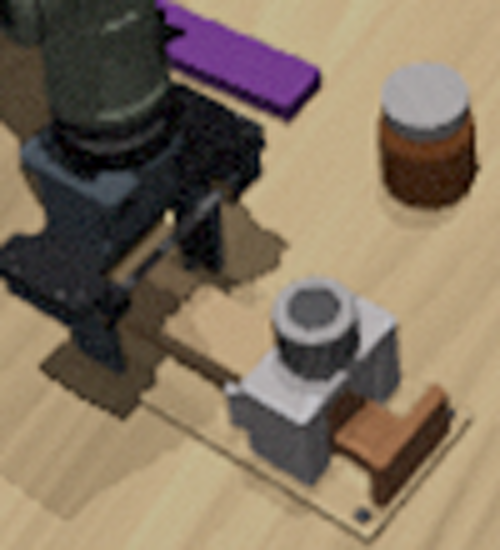

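The blank lies on the bed with its front inside the channel. The gripper is open around its rear. Next I grip it and slide it in.

```bash
python3 -m jog '[{"dx":0,"dy":0,"dz":0,"wx":0,"wy":0,"wz":0,"grip":1},{"dx":0,"dy":0,"dz":0,"wx":0,"wy":0,"wz":0,"grip":1},{"dx":0,"dy":0,"dz":0,"wx":0,"wy":0,"wz":0,"grip":1},{"dx":0,"dy":0,"dz":0,"wx":0,"wy":0,"wz":0,"grip":1},{"dx":0,"dy":0,"dz":0,"wx":0,"wy":0,"wz":0,"grip":1},{"dx":0,"dy":0,"dz":0,"wx":0,"wy":0,"wz":0,"grip":1}]' 25; python3 -m jog '[{"dx":0.008,"dy":-0.001,"dz":0,"wx":0,"wy":0,"wz":0,"grip":1},{"dx":0.008,"dy":-0.001,"dz":0,"wx":0,"wy":0,"wz":0,"grip":1},{"dx":0.008,"dy":-0.001,"dz":0,"wx":0,"wy":0,"wz":0,"grip":1}]';python3 -m jog '[{"dx":0.008,"dy":-0.001,"dz":0,"wx":0,"wy":0,"wz":0,"grip":1},{"dx":0.008,"dy":-0.001,"dz":0,"wx":0,"wy":0,"wz":0,"grip":1},{"dx":0.008,"dy":-0.001,"dz":0,"wx":0,"wy":0,"wz":0,"grip":1}]'
```

```text
time_s: 8.45
ee_pos: [434.2, -199.0, 18.5]
ee_rot: [180.0, 0.0, 172.6]
force: [-1.2, 0.2, -0.1]
gripper_width: 46.4
time_s: 8.75
ee_pos: [458.6, -202.1, 18.5]
ee_rot: [180.0, -0.0, 172.6]
force: [-2.1, -0.0, 2.3]
gripper_width: 45.0
time_s: 9.05
ee_pos: [482.5, -205.0, 18.5]
ee_rot: [180.0, -0.0, 172.6]
force: [-3.1, 0.3, 3.5]
gripper_width: 45.0
```

```bash
python3 -m jog '[{"dx":0.005,"dy":-0.0006,"dz":0,"wx":0,"wy":0,"wz":0,"grip":1},{"dx":0,"dy":0,"dz":0,"wx":0,"wy":0,"wz":0,"grip":1}]'; for i in 1; do python3 -m jog '[{"dx":0.002,"dy":-0.0003,"dz":0,"wx":0,"wy":0,"wz":0,"grip":1},{"dx":0,"dy":0,"dz":0,"wx":0,"wy":0,"wz":0,"grip":1}]'; done;  python3 -m jog '[{"dx":0.002,"dy":-0.0003,"dz":0,"wx":0,"wy":0,"wz":0,"grip":1},{"dx":0,"dy":0,"dz":0,"wx":0,"wy":0,"wz":0,"grip":1}]'
```

```text
time_s: 9.25
ee_pos: [488.9, -206.0, 18.5]
ee_rot: [-180.0, 0.2, 172.6]
force: [1.1, 0.2, 0.1]
gripper_width: 44.6
time_s: 9.45
ee_pos: [489.0, -206.0, 18.5]
ee_rot: [180.0, -0.0, 172.6]
force: [-0.8, -0.3, 0.6]
gripper_width: 44.6
time_s: 9.65
ee_pos: [490.8, -206.1, 18.5]
ee_rot: [180.0, -0.0, 172.6]
force: [-2.2, 0.8, 2.6]
gripper_width: 45.1
```

```bash
python3 -m jog '[{"dx":0.0015,"dy":-0.0002,"dz":0,"wx":0,"wy":0,"wz":0,"grip":1},{"dx":0,"dy":0,"dz":0,"wx":0,"wy":0,"wz":0,"grip":1}]'; python3 -m jog '[{"dx":0.0015,"dy":-0.0002,"dz":0,"wx":0,"wy":0,"wz":0,"grip":1},{"dx":0,"dy":0,"dz":0,"wx":0,"wy":0,"wz":0,"grip":1}]';  python3 -m jog '[{"dx":0.0015,"dy":-0.0002,"dz":0,"wx":0,"wy":0,"wz":0,"grip":1},{"dx":0,"dy":0,"dz":0,"wx":0,"wy":0,"wz":0,"grip":1}]'
```

```text
time_s: 9.85
ee_pos: [490.7, -206.1, 18.5]
ee_rot: [180.0, -0.2, 172.6]
force: [-7.6, 0.8, 5.8]
gripper_width: 44.7
time_s: 10.05
ee_pos: [490.8, -206.1, 18.4]
ee_rot: [180.0, -0.4, 172.6]
force: [-10.5, 0.2, 9.1]
gripper_width: 44.8
time_s: 10.25
ee_pos: [490.8, -206.1, 18.4]
ee_rot: [179.9, -0.6, 172.6]
force: [-13.3, -0.4, 11.1]
gripper_width: 44.9
```

Contact came at TCP x = 490.8 mm, the predicted home. The position has stopped while the force keeps rising. I'll ease off, release, and go above the knob.

```bash
python3 -m jog '[{"dx":-0.003,"dy":0.0004,"dz":0,"wx":0,"wy":0,"wz":0,"grip":1},{"dx":0,"dy":0,"dz":0,"wx":0,"wy":0,"wz":0,"grip":-1},{"dx":0,"dy":0,"dz":0,"wx":0,"wy":0,"wz":0,"grip":-1},{"dx":0,"dy":0,"dz":0,"wx":0,"wy":0,"wz":0,"grip":-1},{"dx":0,"dy":0,"dz":0,"wx":0,"wy":0,"wz":0,"grip":-1},{"dx":0,"dy":0,"dz":0,"wx":0,"wy":0,"wz":0,"grip":-1}]'; python3 -m jog '[{"dx":0,"dy":0,"dz":0.03,"wx":0,"wy":0,"wz":0,"grip":-1},{"dx":0,"dy":0,"dz":0.04,"wx":0,"wy":0,"wz":0,"grip":-1},{"dx":0,"dy":0,"dz":0.04,"wx":0,"wy":0,"wz":0,"grip":-1},{"dx":0,"dy":0,"dz":0.025,"wx":0,"wy":0,"wz":0.08,"grip":-1},{"dx":0.02,"dy":-0.0025,"dz":0,"wx":0,"wy":0,"wz":0.1,"grip":-1},{"dx":0.02,"dy":-0.0025,"dz":0,"wx":0,"wy":0,"wz":0.1,"grip":-1},{"dx":0.02,"dy":-0.0025,"dz":0,"wx":0,"wy":0,"wz":0.1,"grip":-1},{"dx":0.02,"dy":-0.0025,"dz":0,"wx":0,"wy":0,"wz":0.1,"grip":-1},{"dx":0,"dy":0,"dz":0,"wx":0,"wy":0,"wz":0,"grip":-1},{"dx":0,"dy":0,"dz":0,"wx":0,"wy":0,"wz":0,"grip":-1}]'
python3 - <<'E'
from h import *
b=env.grab_frame('scene')[:,:,::-1]
print(env.state()['qpos'])
cv2.imwrite('pics/c6.png',crop(b,165,190,100,110,5))
E
```

```text
time_s: 10.85
ee_pos: [493.0, -206.5, 18.5]
ee_rot: [-180.0, 0.0, 172.6]
force: [-0.6, -0.9, -0.5]
gripper_width: 82.2
time_s: 11.85
ee_pos: [572.1, -216.2, 153.0]
ee_rot: [179.9, -0.1, -160.0]
force: [-0.0, -0.1, 1.2]
gripper_width: 91.1
[-2.17892049e+01  2.40025118e+01  8.99226426e+01 -3.44063389e-03
  6.61695866e+01 -1.31778314e+02]
```

View pics/c6.png

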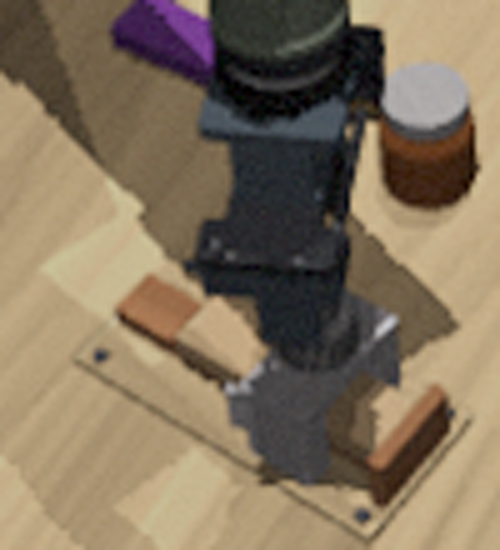

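The blank is against the stop and the gripper is above the knob. I'll go down and grip the knob.

```bash
python3 -m jog '[{"dx":-0.001,"dy":0,"dz":-0.02,"wx":0,"wy":0,"wz":0,"grip":-1},{"dx":0,"dy":0,"dz":-0.02,"wx":0,"wy":0,"wz":0,"grip":-1},{"dx":0,"dy":0,"dz":-0.015,"wx":0,"wy":0,"wz":0,"grip":-1},{"dx":0,"dy":0,"dz":-0.01,"wx":0,"wy":0,"wz":0,"grip":-1},{"dx":0,"dy":0,"dz":0,"wx":0,"wy":0,"wz":0,"grip":-1}]'; python3 -m jog '[{"dx":0,"dy":0,"dz":0,"wx":0,"wy":0,"wz":0,"grip":1},{"dx":0,"dy":0,"dz":0,"wx":0,"wy":0,"wz":0,"grip":1},{"dx":0,"dy":0,"dz":0,"wx":0,"wy":0,"wz":0,"grip":1},{"dx":0,"dy":0,"dz":0,"wx":0,"wy":0,"wz":0,"grip":1},{"dx":0,"dy":0,"dz":0,"wx":0,"wy":0,"wz":0,"grip":1},{"dx":0,"dy":0,"dz":0,"wx":0,"wy":0,"wz":0,"grip":1},{"dx":0,"dy":0,"dz":0,"wx":0,"wy":0,"wz":0,"grip":1}]' 40; python3 -c "
from workcell import env;s=env.state();print(s['force'],s['torque'],s['gripper_width'])"
```

```text
time_s: 12.4
ee_pos: [570.1, -216.0, 87.3]
ee_rot: [179.9, -0.1, -160.0]
force: [-0.3, -0.1, 0.8]
gripper_width: 91.1
time_s: 13.1
ee_pos: [572.1, -217.3, 88.8]
ee_rot: [-179.9, 0.0, -159.9]
force: [0.9, -3.3, 0.5]
gripper_width: 48.7
[ 0.89139787 -3.26304892  0.46207607] [-0.41254315  0.01225498 -0.07571635] 48.737427236132135
```

```bash
cat > t.sh <<'E'
python3 -c "
from workcell import env;s=env.state();print('T',s['torque'].round(3),'F',s['force'].round(1),'q6',s['qpos'][5].round(2),'yaw',s['ee_rot'][2].round(2))"
E
python3 -m jog '[{"dx":0.001,"dy":-0.001,"dz":0,"wx":0,"wy":0,"wz":-0.05,"grip":1},{"dx":0,"dy":0,"dz":0,"wx":0,"wy":0,"wz":-0.05,"grip":1},{"dx":0,"dy":0,"dz":0,"wx":0,"wy":0,"wz":-0.05,"grip":1}]'; sh t.sh; python3 -m jog '[{"dx":0,"dy":0,"dz":0,"wx":0,"wy":0,"wz":-0.05,"grip":1},{"dx":0,"dy":0,"dz":0,"wx":0,"wy":0,"wz":-0.05,"grip":1},{"dx":0,"dy":0,"dz":0,"wx":0,"wy":0,"wz":-0.05,"grip":1}]'; sh t.sh;  python3 -m jog '[{"dx":0,"dy":0,"dz":0,"wx":0,"wy":0,"wz":-0.05,"grip":1},{"dx":0,"dy":0,"dz":0,"wx":0,"wy":0,"wz":-0.05,"grip":1},{"dx":0,"dy":0,"dz":0,"wx":0,"wy":0,"wz":-0.05,"grip":1}]'; sh t.sh; python3 -m jog '[{"dx":0,"dy":0,"dz":0,"wx":0,"wy":0,"wz":-0.05,"grip":1},{"dx":0,"dy":0,"dz":0,"wx":0,"wy":0,"wz":-0.05,"grip":1},{"dx":0,"dy":0,"dz":0,"wx":0,"wy":0,"wz":-0.05,"grip":1}]'; sh t.sh
```

```text
time_s: 13.4
ee_pos: [572.0, -217.1, 88.8]
ee_rot: [179.9, -0.1, -168.6]
force: [-1.6, 0.1, 2.3]
gripper_width: 49.2
T [-0.046  0.185  0.181] F [-1.6  0.1  2.3] q6 -123.26 yaw -168.61
time_s: 13.7
ee_pos: [572.0, -216.8, 88.8]
ee_rot: [179.9, -0.1, -177.2]
force: [-1.5, -0.0, 2.8]
gripper_width: 49.0
T [0.062 0.218 0.203] F [-1.5 -0.   2.8] q6 -114.67 yaw -177.2
time_s: 14.0
ee_pos: [572.0, -216.6, 88.8]
ee_rot: [179.9, -0.1, 174.2]
force: [-1.6, 1.8, 3.4]
gripper_width: 49.1
T [0.116 0.278 0.176] F [-1.6  1.8  3.4] q6 -106.07 yaw 174.2
time_s: 14.3
ee_pos: [572.0, -216.3, 88.8]
ee_rot: [179.9, -0.1, 165.6]
force: [-1.5, 1.7, 3.0]
gripper_width: 49.2
T [0.326 0.197 0.221] F [-1.5  1.7  3. ] q6 -97.48 yaw 165.6
```

```bash
python3 -m jog '[{"dx":0,"dy":0.0005,"dz":0,"wx":0,"wy":0,"wz":-0.05,"grip":1},{"dx":0,"dy":0,"dz":0,"wx":0,"wy":0,"wz":-0.05,"grip":1},{"dx":0,"dy":0,"dz":0,"wx":0,"wy":0,"wz":-0.05,"grip":1},{"dx":0,"dy":0,"dz":0,"wx":0,"wy":0,"wz":-0.05,"grip":1}]'|grep rot; sh t.sh; python3 -m jog '[{"dx":0,"dy":0,"dz":0,"wx":0,"wy":0,"wz":-0.05,"grip":1},{"dx":0,"dy":0,"dz":0,"wx":0,"wy":0,"wz":-0.05,"grip":1}]'|grep rot; sh t.sh; python3 -m jog '[{"dx":0,"dy":0,"dz":0,"wx":0,"wy":0,"wz":-0.05,"grip":1},{"dx":0,"dy":0,"dz":0,"wx":0,"wy":0,"wz":-0.05,"grip":1}]'|grep rot; sh t.sh;python3 -m jog '[{"dx":0,"dy":0,"dz":0,"wx":0,"wy":0,"wz":-0.05,"grip":1},{"dx":0,"dy":0,"dz":0,"wx":0,"wy":0,"wz":-0.05,"grip":1}]'|grep rot; sh t.sh
```

```text
ee_rot: [179.9, -0.1, 154.1]
T [0.219 0.19  0.171] F [-0.7  2.2  3.1] q6 -85.98 yaw 154.14
ee_rot: [179.9, -0.1, 148.4]
T [0.273 0.167 0.196] F [-1.4  2.9  2.4] q6 -80.25 yaw 148.41
ee_rot: [179.9, -0.1, 142.7]
T [0.338 0.124 0.207] F [-0.3  2.4  3.5] q6 -74.52 yaw 142.68
ee_rot: [179.9, -0.1, 136.9]
T [0.358 0.02  0.139] F [-0.5  2.5  2.6] q6 -68.79 yaw 136.95
```

```bash
python3 -m jog '[{"dx":0,"dy":0.0005,"dz":0,"wx":0,"wy":0,"wz":-0.05,"grip":1},{"dx":0,"dy":0,"dz":0,"wx":0,"wy":0,"wz":-0.05,"grip":1}]'|grep rot; sh t.sh; python3 -m jog '[{"dx":0,"dy":0,"dz":0,"wx":0,"wy":0,"wz":-0.05,"grip":1},{"dx":0,"dy":0,"dz":0,"wx":0,"wy":0,"wz":-0.05,"grip":1}]'|grep rot; sh t.sh;python3 -m jog '[{"dx":0,"dy":0,"dz":0,"wx":0,"wy":0,"wz":-0.05,"grip":1},{"dx":0,"dy":0,"dz":0,"wx":0,"wy":0,"wz":-0.05,"grip":1}]'|grep rot; sh t.sh
```

```text
ee_rot: [179.9, -0.1, 131.2]
T [0.191 0.037 0.201] F [-0.2  2.5  1.8] q6 -63.01 yaw 131.22
ee_rot: [179.9, -0.1, 125.5]
T [0.264 0.002 0.195] F [0.7 1.5 2.1] q6 -57.29 yaw 125.49
ee_rot: [179.9, -0.1, 119.8]
T [ 0.25  -0.095  0.183] F [1.5 2.7 1.6] q6 -51.56 yaw 119.76
```

```bash
sh t.sh
```

```text
T [ 0.25  -0.095  0.183] F [1.5 2.7 1.6] q6 -51.56 yaw 119.76
```

```bash
python3 -m jog '[{"dx":0,"dy":0.0005,"dz":0,"wx":0,"wy":0,"wz":-0.05,"grip":1},{"dx":0,"dy":0,"dz":0,"wx":0,"wy":0,"wz":-0.05,"grip":1}]'|grep rot; sh t.sh; python3 -m jog '[{"dx":0,"dy":0,"dz":0,"wx":0,"wy":0,"wz":-0.05,"grip":1},{"dx":0,"dy":0,"dz":0,"wx":0,"wy":0,"wz":-0.05,"grip":1}]'|grep rot; sh t.sh;python3 -m jog '[{"dx":0,"dy":0,"dz":0,"wx":0,"wy":0,"wz":-0.05,"grip":1},{"dx":0,"dy":0,"dz":0,"wx":0,"wy":0,"wz":-0.05,"grip":1}]'|grep rot; sh t.sh
```

```text
ee_rot: [179.9, -0.0, 114.0]
T [ 0.053 -0.131  0.182] F [1.1 0.2 0.7] q6 -45.78 yaw 114.04
ee_rot: [179.9, -0.0, 108.3]
T [ 0.152 -0.158  0.147] F [1.1 1.5 0.3] q6 -40.05 yaw 108.3
ee_rot: [179.9, -0.0, 102.6]
T [ 0.158 -0.237  0.176] F [2.5 2.6 0.1] q6 -34.32 yaw 102.57
```

```bash
python3 -m jog '[{"dx":0.0003,"dy":0.0003,"dz":0,"wx":0,"wy":0,"wz":-0.05,"grip":1},{"dx":0,"dy":0,"dz":0,"wx":0,"wy":0,"wz":-0.05,"grip":1}]'|grep rot; sh t.sh; python3 -m jog '[{"dx":0,"dy":0,"dz":0,"wx":0,"wy":0,"wz":-0.05,"grip":1},{"dx":0,"dy":0,"dz":0,"wx":0,"wy":0,"wz":-0.05,"grip":1}]'|grep rot; sh t.sh;python3 -m jog '[{"dx":0,"dy":0,"dz":0,"wx":0,"wy":0,"wz":-0.05,"grip":1},{"dx":0,"dy":0,"dz":0,"wx":0,"wy":0,"wz":-0.05,"grip":1}]'|grep rot; sh t.sh
```

```text
ee_rot: [179.9, -0.0, 96.9]
T [ 0.054 -0.144  0.187] F [2.2 1.  1. ] q6 -28.55 yaw 96.85
ee_rot: [179.9, -0.0, 91.1]
T [ 0.078 -0.16   0.176] F [1.6 0.7 0.4] q6 -22.82 yaw 91.11
ee_rot: [179.9, -0.1, 85.4]
T [ 0.05  -0.287  0.22 ] F [2.3 1.1 0.6] q6 -17.09 yaw 85.38
```

```bash
python3 -m jog '[{"dx":0.0003,"dy":0,"dz":0,"wx":0,"wy":0,"wz":-0.05,"grip":1},{"dx":0,"dy":0,"dz":0,"wx":0,"wy":0,"wz":-0.05,"grip":1}]'|grep rot; sh t.sh; python3 -m jog '[{"dx":0,"dy":0,"dz":0,"wx":0,"wy":0,"wz":-0.05,"grip":1},{"dx":0,"dy":0,"dz":0,"wx":0,"wy":0,"wz":-0.05,"grip":1}]'|grep rot; sh t.sh;python3 -m jog '[{"dx":0,"dy":0,"dz":0,"wx":0,"wy":0,"wz":-0.05,"grip":1},{"dx":0,"dy":0,"dz":0,"wx":0,"wy":0,"wz":-0.05,"grip":1}]'|grep rot; sh t.sh
```

```text
ee_rot: [179.9, -0.1, 79.7]
T [ 0.042 -0.219  0.199] F [2.2 1.1 0.2] q6 -11.35 yaw 79.66
ee_rot: [179.9, -0.1, 73.9]
T [ 0.041 -0.249  0.179] F [2.4 1.5 0.6] q6 -5.62 yaw 73.92
ee_rot: [179.9, -0.1, 68.2]
T [ 0.04  -0.286  0.191] F [3.9 0.5 0.5] q6 0.11 yaw 68.19
```

```bash
python3 -m jog '[{"dx":0.0005,"dy":0,"dz":0,"wx":0,"wy":0,"wz":-0.05,"grip":1},{"dx":0,"dy":0,"dz":0,"wx":0,"wy":0,"wz":-0.05,"grip":1}]'|grep rot; sh t.sh; python3 -m jog '[{"dx":0,"dy":0,"dz":0,"wx":0,"wy":0,"wz":-0.05,"grip":1},{"dx":0,"dy":0,"dz":0,"wx":0,"wy":0,"wz":-0.05,"grip":1}]'|grep rot; sh t.sh;python3 -m jog '[{"dx":0,"dy":0,"dz":0,"wx":0,"wy":0,"wz":-0.05,"grip":1},{"dx":0,"dy":0,"dz":0,"wx":0,"wy":0,"wz":-0.05,"grip":1}]'|grep rot; sh t.sh
```

```text
ee_rot: [179.9, -0.1, 62.5]
T [-0.065 -0.201  0.285] F [ 1.7 -1.1  0.8] q6 5.84 yaw 62.5
ee_rot: [179.9, -0.1, 56.8]
T [-0.071 -0.253  0.335] F [2.5 0.2 0.4] q6 11.56 yaw 56.77
ee_rot: [179.9, -0.1, 51.1]
T [ 0.008 -0.212  0.442] F [ 3.2 -0.4 -0.1] q6 17.28 yaw 51.06
```

```bash
for i in 1; do python3 -m jog '[{"dx":0,"dy":0,"dz":0,"wx":0,"wy":0,"wz":-0.03,"grip":1}]'|grep rot; sh t.sh; done; python3 -m jog '[{"dx":0,"dy":0,"dz":0,"wx":0,"wy":0,"wz":-0.02,"grip":1}]'|grep rot; sh t.sh;  python3 -m jog '[{"dx":0,"dy":0,"dz":0,"wx":0,"wy":0,"wz":-0.02,"grip":1}]'|grep rot; sh t.sh
```

```text
ee_rot: [179.9, -0.1, 49.4]
T [-0.068 -0.263  0.436] F [ 2.8 -0.3 -0. ] q6 18.97 yaw 49.37
ee_rot: [179.9, -0.1, 48.2]
T [-0.024 -0.397  0.388] F [ 3.6 -0.9 -0.5] q6 20.1 yaw 48.24
ee_rot: [179.9, -0.1, 47.1]
T [ 0.066 -0.514  0.481] F [ 5.1 -0.7  0.1] q6 21.26 yaw 47.06
```

The torque has risen about 0.25 N m over free turning, which is about 41 N. That is well seated, so I release and lift away.

```bash
python3 -m jog '[{"dx":0,"dy":0,"dz":0,"wx":0,"wy":0,"wz":0,"grip":-1},{"dx":0,"dy":0,"dz":0,"wx":0,"wy":0,"wz":0,"grip":-1},{"dx":0,"dy":0,"dz":0,"wx":0,"wy":0,"wz":0,"grip":-1},{"dx":0,"dy":0,"dz":0,"wx":0,"wy":0,"wz":0,"grip":-1},{"dx":0,"dy":0,"dz":0,"wx":0,"wy":0,"wz":0,"grip":-1},{"dx":0,"dy":0,"dz":0,"wx":0,"wy":0,"wz":0,"grip":-1}]'; python3 -m jog '[{"dx":0,"dy":0,"dz":0.02,"wx":0,"wy":0,"wz":0,"grip":-1},{"dx":0,"dy":0,"dz":0.03,"wx":0,"wy":0,"wz":0,"grip":-1},{"dx":0,"dy":0,"dz":0.04,"wx":0,"wy":0,"wz":0,"grip":-1},{"dx":0,"dy":0,"dz":0.04,"wx":0,"wy":0,"wz":0,"grip":-1},{"dx":-0.04,"dy":0,"dz":0,"wx":0,"wy":0,"wz":0,"grip":-1},{"dx":-0.04,"dy":0,"dz":0,"wx":0,"wy":0,"wz":0,"grip":-1},{"dx":-0.04,"dy":0,"dz":0,"wx":0,"wy":0,"wz":0,"grip":-1},{"dx":-0.04,"dy":0,"dz":0,"wx":0,"wy":0,"wz":0,"grip":-1},{"dx":0,"dy":0,"dz":0,"wx":0,"wy":0,"wz":0,"grip":-1},{"dx":0,"dy":0,"dz":0,"wx":0,"wy":0,"wz":0,"grip":-1}]'
python3 - <<'E'
from h import *
b=env.grab_frame('scene')[:,:,::-1];a=env.grab_frame('top')[:,:,::-1]
cv2.imwrite('pics/c7.png',np.hstack([crop(b,165,190,100,110,4),crop(a,295,135,70,110,4)]))
cv2.imwrite('pics/top7.png',a)
E
```

```text
time_s: 19.2
ee_pos: [573.5, -215.7, 88.5]
ee_rot: [-180.0, 0.0, 47.1]
force: [0.0, 0.7, -1.5]
gripper_width: 90.8
time_s: 20.2
ee_pos: [413.7, -215.8, 219.1]
ee_rot: [179.9, -0.0, 47.0]
force: [0.7, -0.3, 0.2]
gripper_width: 91.3
```

View pics/c7.png

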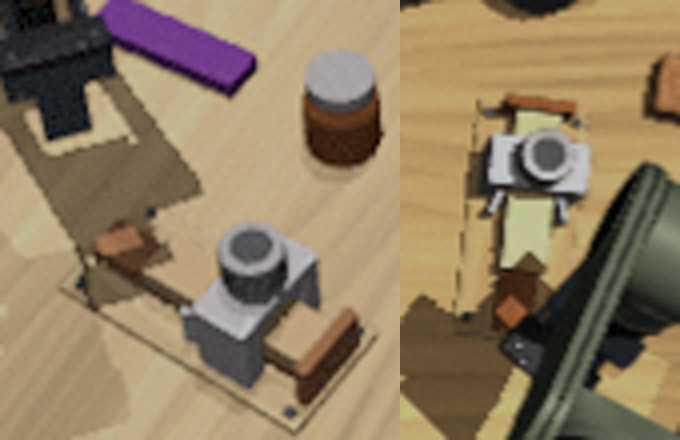

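The blank's front end touches the stop and it lies square in the channel. Its rear edge is at about top px (326,201), and the robot is clear. Handing in.

```bash
python3 -c "
from h import *
print(onz('top',295+502/4,135+264/4,45),onz('top',295+550/4,135+268/4,45))
env.job_done()"
```

```text
[ 474.66044369 -572.5414896    45.        ] [ 470.55690474 -618.57469586   45.        ]
the job is handed in; nothing more can be done
```

The blank is home in the jig and the thumbscrew is seated on it. I handed the job in at about 20 s, and no verdict is reported.

- **Blank:** I lifted it from the cradle, set it on the bed with its front in the channel, regripped it near the rear and slid it in. At the stop the gripper stayed at x = 490.8 mm while the push rose to 13 N. That is within 1 mm of where I expected home to be.
- **Thumbscrew:** I turned it about 2.67 rad clockwise. The torque rose from about 0.19 N m turning freely to 0.39–0.48 N m. That is about 0.25 N m over free turning, or roughly 41 N on the foot, and by your description it springs back to about 33 N on release. The readings vary by about ±0.04 N m, and I could not read the foot force directly.
- **Last checks:** The final pictures show the blank against the stop and square in the channel. The gripper is open and clear, with almost no force on it. The jar is where it stood. I did not measure the other bystanders afterwards, but the arm met no unexpected force.
- **A check that went wrong:** My last numeric check of the blank's rear edge used the wrong picture columns, so its y values (-573 and -619) are meaningless. Its x, about 473 mm, agrees with the 472 mm expected.

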